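# Preset the softener's blending valve two turns open and hold it there

### The arm

A 7-joint arm with a two-finger parallel gripper is mounted at the origin on a cart in front of the work surface, level with it; the furniture and walls round the work are solid. World frame = base frame: x ahead of the robot, y to its left, z up, the work surface at z = 0. Lengths are in m, angles in degrees, forces in N, time in s.
With the tool pointing down it reaches from about 0.425 to 0.875 m from the base axis. Payload 4.7 kg.
Tool frame: the origin (TCP) lies midway between the tips of the shut fingers; the grasp point (between the pads) lies 19 mm behind it (env.grip_depth is the distance from the TCP to the grasp point, in m); z points along the fingers, y is the line along which they close (so a half turn about z gives the same grasp; the last joint's range is limited). The gripper opens to 87 mm and grips with 3 to 60 N. Pads are 19 mm wide; open, the fingers measure 117 mm over their backs; the gripper's body (75 mm by 190 mm) begins 51 mm behind the grasp point.
Start: joints at [-67.202, 18.392, -4.016, 83.108, 1.295, 78.541, -3.26], TCP at [0.243, 0.603, 0.196] pointing down, gripper open.
Joint ranges: [-163.93, 163.93], [-17.29, 119.83], [-79.2, 71.16], [3.27, 140.29], [-89.18, 269.18], [5.43, 117.66], [-154.24, 154.24]. Speed limits (degrees/s): [147.25, 147.25, 180, 180, 180, 180, 180].

### API

Orientations are given as [roll, pitch, yaw] about the fixed x, y, z axes, in that order (R = Rz(yaw) Ry(pitch) Rx(roll)).
In Python, from cell import get_obs, optics, env, nets gives the robot as it stands.
- The arm moves only by the shell command python3 -m creep 'ROWS' [FORCE]. ROWS is JSON, a list of rows, each an object of numbers: "wx", "wy", "wz": the turn, a rotation vector about the tool's x, y, z in degrees; "tx", "ty", "tz": the shift along the tool's x, y, z in mm; "gripper": the opening, from -1 (shut) to 1 (fully open). A call has 1 to 5 rows; each row is the pose to reach, as a shift and turn from the pose commanded when the call began, along the tool's axes at that moment; what a row does not reach only later rows make up. A row lasts 1/12 s, in which the tool goes at most 41.7 mm and 7.16 degrees, less where a joint would pass 70% of its speed; a pose out of reach is approached as far as the arm can. A call with a gripper value outside its range is refused whole. The fingers move at their own pace and stop on an object; FORCE is the grip in N (left out, the last holds). Time passes only in rows, so rows that repeat a pose let the fingers close. It gives the time, the measured TCP pose, the force, the opening and the grip force at its end, in the units of the state.
- get_obs(): the state, without advancing time (a new reading comes with each control period).
- optics.read_camera(name): name is "side" or "top" or "wrist"; returns (picture, depth): 400x640x3 uint8, red, green, blue; 400x640 float32, m along the optical axis (not along the pixel's ray), 0 where there is no reading.
- optics.camera_info(name): a dict with "fovy" (degrees; the focal length in pixels is half the picture's height over the tangent of half this angle, whatever the lens; pixels are square), "cx", "cy" (the principal point, pixels), "R" (3x3) and "t" (3): a world point X has camera coordinates R X + t; the wrist camera has in their place "tool_from_camera" (4x4, takes a point from camera to tool coordinates, whose origin is the TCP and whose axes are the flange's). Camera axes: x right, y down, z forward; pixel columns grow to the right and rows downward; lengths in m; the calibration is good to about 2 mm. A picture is of the moment at which its call begins: read the wrist's pose just before it. camera_info takes no time and is no camera call.
- env.sign_off(): hands the job in; it is judged then, once.
Trained networks look in the newest picture that a camera, given by its name, has taken for a name from the list of things; names that differ only in an ending like _2 or _b are one class to them, and where a whole thing is asked for, a point or a joint stands for the part that bears it (a point fixed in the world has none). Each returns a list of dicts, best first, with "confidence" (0 to 1); they miss things now and then, are a little off and sometimes report something else, mostly with a low value. They report only what shows in the picture. A call takes as long as a camera call.
- nets.look_for(query, camera): "point" ([x, y, z] in m, in world coordinates, good to about 4 mm: the middle of the surface that is visible of it).
- nets.place_of(query, camera): "point" ([x, y, z] in m, in world coordinates, good to about 4 mm: a listed point, or the origin of a listed thing).
The state is a dict: "time_s": time; "qpos": joint angles; "joint_velocities": joint speeds; "effort": joint torques, N m; "tool_pos": TCP position; "tool_rot": TCP orientation; "force": force on the tool from outside, world axes, zero at the start; "wrist_torque": the same for the moment, N m; "grip_width": finger opening in m; "grasp_force": force on a finger pad.
Only numpy, scipy, OpenCV 4.12 (cv2) and the standard library are available. Lean on these libraries where they do the work, as an engineer would, in place of code of your own. Each camera call takes 0.05 s, during which the arm holds its last target. There are 200 camera calls.

### The job

The water softener's blending valve is on the worktop to be preset before it goes back under the dishwasher. Loosen the lock's black clamp knob, draw the lock slide right back off the red hand wheel, turn the wheel clockwise by its upright handle until the valve is closed on its stop, then back it off exactly two full turns. Finish still gripping the handle at that setting, so that the wheel stays put while I nip up the gland nut, and leave everything else on the worktop where it is.

Things in the scene. Friction and masses are not known exactly. Their poses are not given: they have to be found in the camera images.
- valve_set: the valve set, fixed to the worktop: steel plate 134 x 345 x 8 mm (y = +80 to -265 mm), brass valve, blue-capped pipe stubs along its x axis (108 mm each way, 52 mm high), red hand wheel on top. Origin: on the wheel axis at worktop height; the lock lies along its -y axis, which points to the robot's left. A wall cabinet hangs over the back of the worktop: front edge 0.62 m ahead of the robot, underside 0.57 m up
- wheel_axis (a point): point on the upright wheel axis, at the height of the point handle_mid (131 mm above the worktop). It turns with the valve set, not with the wheel. The red rim is 130 mm across, its top 99 mm above the worktop; hub and stem in the middle stay below 108 mm
- handle_mid (a point): centre of the wheel's black revolving handle: an upright plain cylinder 22 mm in diameter whose grip reaches from 103 to 153 mm above the worktop (this point is at 131 mm), 56 mm from the wheel axis. It spins freely on its own spindle, so a gripper that holds it may keep its own heading while it leads the handle round in a circle about the wheel axis
- valve_wheel (a joint): angle of the hand wheel, rad: 0 = valve closed on its hard stop, grows anticlockwise seen from above (opening), 6.283 a turn; it opens as far as 22. At 0 the handle lies along the valve set's +x axis, at value q it lies at angle q from there. It stays where it is left; freed, it takes about 2 to 4 N at the handle to turn. At the start it stands somewhere from half a turn to 1.2 turns open, and the lock's brake shoe holds it fast
- clamp_knob (a joint): angle of the clamp knob, rad: 0 = tight, grows anticlockwise seen from above (loosening), stop at 1.57 (a quarter turn). The slide is free from about 1.15 on. Turning takes about 0.1 to 0.2 N m; the knob stays where it is left and rises 4.5 mm per rad
- knob_grip (a point): centre of the grip of the black clamp knob: a bar 47 mm long, 13 mm thick and 24 mm tall (11 mm above, 13 mm below this point) on a slim neck. While tight this point is 105 mm above the worktop, 190 mm from the wheel axis. This point's y axis lies along the bar (along the valve set's y axis at knob value 0). The knob sits on the lock slide and travels with it, so it serves to pull the slide
- lock_slide (a joint): travel of the lock slide, m: 0 = brake shoe pressed on the wheel rim, grows as the slide is drawn away from the wheel along the valve set's -y axis, stop at 0.035. Freed, it takes 3 to 6 N to move and stays where it is left
- mug_a: bystander: dark blue mug, 73 mm across and 92 mm tall, standing; origin under its centre
- mug_b: bystander: white mug with a blue and green picture, 73 mm across and 92 mm tall, standing; origin under its centre
- cup_a: bystander: small white cup, 71 mm across and 58 mm tall, standing; origin under its centre
- test_kit: bystander: flat dark case with a printed label, 114 x 165 x 44 mm, closed; origin under its centre
- test_drops: bystander: brown dropper bottle, 33 mm across and 102 mm tall, standing; origin under its centre
- saucer_a: bystander: white saucer, 150 mm across and 17 mm tall; origin under its centre

How it is judged (in metres and radians):
On the way, in this order (a step that is already met when the one before it is completed fails the run):
1. the clamp knob is loosened (value of joint clamp_knob above 1.1 rad), for 0.1 s.
2. the lock slide is drawn back, clear of the wheel (value of joint lock_slide above 0.022 m), for 0.1 s.
3. the valve is closed on its stop (value of joint valve_wheel below 0.07 rad), for 0.2 s.
At the end, for the whole second after the job is handed in: The wheel stands two full turns (12.57 rad) open from the closed stop, within 0.2 rad (about 11 degrees), and at rest; the fingers grip its handle with more than 2 N; the lock slide is still drawn back at least 22 mm (value of joint valve_wheel between 12.366 and 12.766 rad and velocity of joint valve_wheel between -0.08 and 0.08 rad/s and contact force between the fingers and crank_handle above 2 N and value of joint lock_slide above 0.022 m); the arm keeps its last pose, push and grip.
It fails at once if a bystander is pushed more than 25 mm from its place (distance of any of mug_a, mug_b, cup_a, test_kit, test_drops, saucer_a from where it was at the start of the episode above 0.025 m).
It also fails if it takes over 72 s, if anything falls off the work surface, if the arm or the gripper's body presses on something with over 40 N, if the wrist force passes 120 N, or if a joint passes its speed limit or range.

## Working session

There is one attempt and no reset: what is moved stays moved. The work goes in short steps, Python scripts to look and compute and a shell command to move; the robot and the scene stay as the last step left them, time stands still between calls to the robot, and variables do not carry over. Pictures are saved under pics/ and viewed, at most 10 in all, crops included, and the job is handed in when it is done.

```bash
ls; mkdir -p pics
python3 - <<'E'
from cell import get_obs, optics, env, nets
import cv2,numpy as np
o=get_obs(); print(o['time_s'],o['tool_pos'],o['tool_rot'],o['grip_width'],env.grip_depth)
for c in ['top','side']:
    p,d=optics.read_camera(c); cv2.imwrite(f'pics/{c}0.png',p[:,:,::-1])
    for q in ['valve_set','wheel_axis','handle_mid','knob_grip','mug_a','cup_a','test_kit','test_drops','saucer_a']:
        r=nets.place_of(q,c); print(c,q,[(np.round(x['point'],3).tolist(),round(x['confidence'],2)) for x in r[:2]])
E
```

```text
pics
0.0 [0.24322932 0.60211516 0.19533857] [-1.79888397e+02  5.95995014e-03  1.58010538e+02] 0.08680464351537172 0.0187
top valve_set [([0.48, -0.289, 0.002], 0.96)]
top wheel_axis [([0.477, -0.29, 0.133], 0.8)]
top handle_mid [([0.497, -0.235, 0.131], 0.6)]
top knob_grip []
top mug_a [([0.693, -0.228, 0.001], 0.87), ([0.693, 0.21, -0.002], 0.81)]
top cup_a [([0.628, 0.326, -0.003], 0.68)]
top test_kit [([0.415, 0.298, 0.002], 0.56), ([0.54, 0.252, -0.004], 0.35)]
top test_drops [([0.539, 0.256, 0.0], 0.64)]
top saucer_a [([0.547, 0.46, 0.002], 0.71)]
side valve_set [([0.479, -0.288, 0.003], 0.67)]
side wheel_axis [([0.485, -0.286, 0.13], 0.9), ([0.419, 0.299, 0.004], 0.73)]
side handle_mid [([0.5, -0.236, 0.129], 0.44)]
side knob_grip [([0.693, 0.213, 0.004], 0.72), ([0.44, -0.104, 0.106], 0.64)]
side mug_a [([0.694, -0.223, 0.004], 0.86), ([0.691, 0.209, 0.005], 0.62)]
side cup_a [([0.627, 0.329, -0.004], 0.6)]
side test_kit [([0.416, 0.303, 0.005], 0.62)]
side test_drops [([0.539, 0.254, 0.001], 0.73)]
side saucer_a [([0.547, 0.457, -0.004], 0.77)]
```

View pictures.

View pics/top0.png

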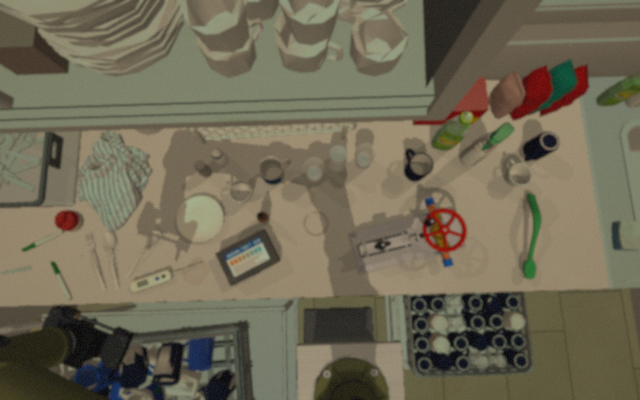

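View pics/side0.png

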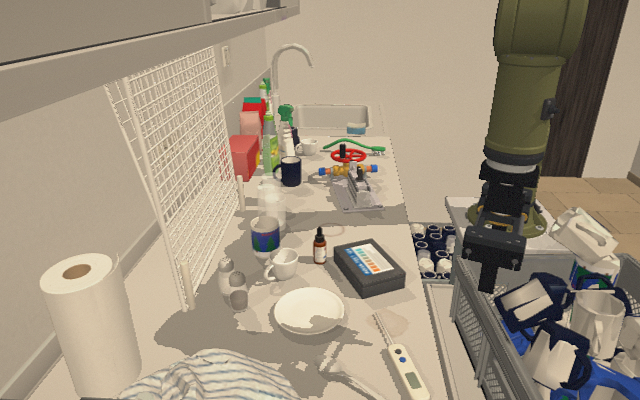

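```bash
cat > h.py <<'E'
import numpy as np
from scipy.spatial.transform import Rotation as Ro
from cell import get_obs
def go(p,yaw):
    o=get_obs(); R=Ro.from_euler('xyz',o['tool_rot'],degrees=True)
    T=Ro.from_euler('xyz',[180,0,yaw],degrees=True)
    print('pos',np.round(o['tool_pos'],4),np.round(o['tool_rot'],1),'t',round(o['time_s'],2),'j',np.round(o['qpos'],0))
    print('txyz',np.round(R.inv().apply(np.array(p)-o['tool_pos'])*1000,1),'wxyz',np.round((R.inv()*T).as_rotvec(degrees=True),1))
E
python3 -c "
from h import *
go([.46,.25,.25],102)"
```

```text
pos [0.2434 0.6027 0.1965] [180.   0. 158.] t 1.0 j [-67.  18.  -4.  83.   1.  79.  -3.]
txyz [-332.9 -246.   -53.5] wxyz [ 0. -0. 56.]
```

```bash
python3 -m creep '[{"tx":-333,"ty":-246,"tz":-53,"wz":30,"gripper":1},{"tx":-333,"ty":-246,"tz":-53,"wz":30,"gripper":1},{"tx":-333,"ty":-246,"tz":-53,"wz":30,"gripper":1},{"tx":-333,"ty":-246,"tz":-53,"wz":30,"gripper":1},{"tx":-333,"ty":-246,"tz":-53,"wz":30,"gripper":1}]' 20; python3 -c "
from h import *
go([.46,.20,.25],102)"
```

```text
pos [0.2434 0.6027 0.1965] [180.   0. 158.] t 1.0 j [-67.  18.  -4.  83.   1.  79.  -3.]
txyz [-351.6 -292.3  -53.5] wxyz [ 0. -0. 56.]validation failed for argument at $[0]...
```

```bash
python3 -m creep '[{"wx":0,"wy":0,"wz":30,"tx":-333,"ty":-246,"tz":-53,"gripper":1},{"wx":0,"wy":0,"wz":30,"tx":-333,"ty":-246,"tz":-53,"gripper":1},{"wx":0,"wy":0,"wz":30,"tx":-333,"ty":-246,"tz":-53,"gripper":1},{"wx":0,"wy":0,"wz":30,"tx":-333,"ty":-246,"tz":-53,"gripper":1},{"wx":0,"wy":0,"wz":30,"tx":-333,"ty":-246,"tz":-53,"gripper":1}]' 20; python3 -c "
from h import *
go([.46,.20,.25],102)"
```

```text
time_s: 1.42
tool_pos: [0.3523, 0.4249, 0.2233]
tool_rot: [180.0, -0.0, 127.7]
force: [1.1, 0.3, 0.5]
grip_width: 0.0867
grasp_force: 0.0
pos [0.3523 0.4249 0.2233] [180.   -0.  127.7] t 1.42 j [-58.   6.   5.  95.  -1.  79. -15.]
txyz [-243.8  -52.4  -26.7] wxyz [ 0.  -0.  25.7]
```

```bash
python3 -m creep '[{"wx":0,"wy":0,"wz":26,"tx":-244,"ty":-52,"tz":-27,"gripper":1},{"wx":0,"wy":0,"wz":26,"tx":-244,"ty":-52,"tz":-27,"gripper":1},{"wx":0,"wy":0,"wz":26,"tx":-244,"ty":-52,"tz":-27,"gripper":1},{"wx":0,"wy":0,"wz":26,"tx":-244,"ty":-52,"tz":-27,"gripper":1},{"wx":0,"wy":0,"wz":26,"tx":-244,"ty":-52,"tz":-27,"gripper":1}]' 20; python3 -c "
from h import *
go([.44,-.06,.25],102)"
```

```text
time_s: 1.83
tool_pos: [0.4429, 0.2385, 0.2459]
tool_rot: [179.9, -0.0, 101.8]
force: [0.4, 0.7, 0.4]
grip_width: 0.0873
grasp_force: 0.0
pos [0.4429 0.2385 0.2459] [179.9  -0.  101.8] t 1.83 j [-47.  -1.  16. 100.   0.  81. -20.]
txyz [-291.6  -63.9   -4.3] wxyz [ 0.1 -0.  -0.2]
```

```bash
python3 -m creep '[{"wx":0,"wy":0,"wz":0,"tx":-292,"ty":-64,"tz":-4,"gripper":1},{"wx":0,"wy":0,"wz":0,"tx":-292,"ty":-64,"tz":-4,"gripper":1},{"wx":0,"wy":0,"wz":0,"tx":-292,"ty":-64,"tz":-4,"gripper":1},{"wx":0,"wy":0,"wz":0,"tx":-292,"ty":-64,"tz":-4,"gripper":1},{"wx":0,"wy":0,"wz":0,"tx":-292,"ty":-64,"tz":-4,"gripper":1}]' 20; python3 -m creep '[{"wx":0,"wy":0,"wz":0,"tx":-88,"ty":-19,"tz":0,"gripper":1},{"wx":0,"wy":0,"wz":0,"tx":-88,"ty":-19,"tz":0,"gripper":1},{"wx":0,"wy":0,"wz":0,"tx":-88,"ty":-19,"tz":0,"gripper":1},{"wx":0,"wy":0,"wz":0,"tx":-88,"ty":-19,"tz":0,"gripper":1}]' 20
python3 - <<'E'
from h import *
from cell import optics,nets
import cv2
go([.44,-.104,.2],102)
p,d=optics.read_camera('wrist'); cv2.imwrite('pics/w1.png',p[:,:,::-1])
for q in ['knob_grip','wheel_axis','handle_mid']:
    r=nets.place_of(q,'wrist'); print(q,[(np.round(x['point'],4).tolist(),round(x['confidence'],2)) for x in r[:2]])
E
```

```text
time_s: 2.25
tool_pos: [0.4407, 0.0301, 0.2484]
tool_rot: [179.9, -0.0, 102.0]
force: [0.4, 0.1, -0.7]
grip_width: 0.087
grasp_force: 0.0
time_s: 2.58
tool_pos: [0.4406, -0.0613, 0.2486]
tool_rot: [179.9, -0.0, 101.6]
force: [0.4, 1.2, 0.8]
grip_width: 0.0867
grasp_force: 0.0
pos [ 0.4406 -0.0613  0.2486] [179.9  -0.  101.6] t 2.58 j [-34. -12.  33. 107.   6.  83.  10.]
txyz [-41.8  -9.3  48.6] wxyz [ 0.1 -0.  -0.4]
knob_grip [([0.4381, -0.1028, 0.1051], 0.58)]
wheel_axis []
handle_mid []
```

View pics/w1.png

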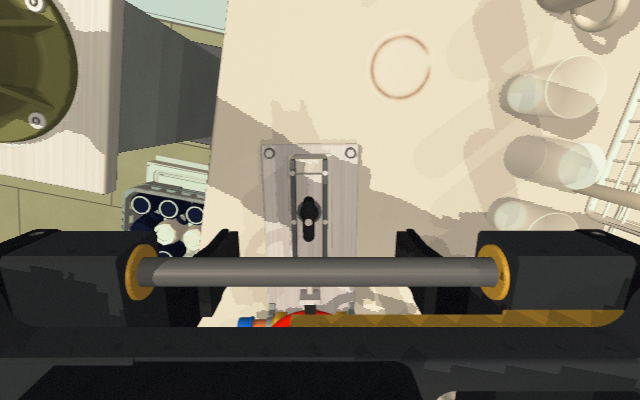

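```bash
python3 -m creep '[{"wx":0,"wy":0,"wz":0,"tx":-41,"ty":-10,"tz":30,"gripper":1},{"wx":0,"wy":0,"wz":0,"tx":-41,"ty":-10,"tz":65,"gripper":1},{"wx":0,"wy":0,"wz":0,"tx":-41,"ty":-10,"tz":100,"gripper":0.3},{"wx":0,"wy":0,"wz":0,"tx":-41,"ty":-10,"tz":130,"gripper":0},{"wx":0,"wy":0,"wz":0,"tx":-41,"ty":-10,"tz":160,"gripper":0}]' 25;  python3 -m creep '[{"wx":0,"wy":0,"wz":0,"tx":0,"ty":0,"tz":0,"gripper":-0.3},{"wx":0,"wy":0,"wz":0,"tx":0,"ty":0,"tz":0,"gripper":-1},{"wx":0,"wy":0,"wz":0,"tx":0,"ty":0,"tz":0,"gripper":-1},{"wx":0,"wy":0,"wz":0,"tx":0,"ty":0,"tz":0,"gripper":-1},{"wx":0,"wy":0,"wz":0,"tx":0,"ty":0,"tz":0,"gripper":-1}]' 25
```

```text
time_s: 3.2
tool_pos: [0.4394, -0.0983, 0.0864]
tool_rot: [-180.0, -0.0, 102.2]
force: [0.8, 0.8, -0.5]
grip_width: 0.0742
grasp_force: 0.0
time_s: 3.62
tool_pos: [0.4412, -0.0998, 0.09]
tool_rot: [179.8, 0.0, 102.1]
force: [0.5, 0.1, -0.3]
grip_width: 0.0417
grasp_force: 0.0
```

```bash
python3 -m creep '[{"wx":0,"wy":0,"wz":0,"tx":-3,"ty":0,"tz":0,"gripper":-1},{"wx":0,"wy":0,"wz":0,"tx":-3,"ty":0,"tz":0,"gripper":-1},{"wx":0,"wy":0,"wz":0,"tx":-3,"ty":0,"tz":0,"gripper":-1},{"wx":0,"wy":0,"wz":0,"tx":-3,"ty":0,"tz":0,"gripper":-1},{"wx":0,"wy":0,"wz":0,"tx":-3,"ty":0,"tz":0,"gripper":-1}]' 25
```

```text
time_s: 4.03
tool_pos: [0.4399, -0.1031, 0.0883]
tool_rot: [-180.0, -0.0, 102.0]
force: [-1.5, -0.6, 1.5]
grip_width: 0.0111
grasp_force: 25.0
```

```bash
python3 -m creep '[{"wx":0,"wy":0,"wz":-7,"tx":0,"ty":0,"tz":-0.5,"gripper":-1},{"wx":0,"wy":0,"wz":-14,"tx":0,"ty":0,"tz":-1.1,"gripper":-1},{"wx":0,"wy":0,"wz":-21,"tx":0,"ty":0,"tz":-1.6,"gripper":-1},{"wx":0,"wy":0,"wz":-28,"tx":0,"ty":0,"tz":-2.2,"gripper":-1},{"wx":0,"wy":0,"wz":-35,"tx":0,"ty":0,"tz":-2.8,"gripper":-1}]' 25; python3 -m creep '[{"wx":0,"wy":0,"wz":-7,"tx":0,"ty":0,"tz":-0.5,"gripper":-1},{"wx":0,"wy":0,"wz":-14,"tx":0,"ty":0,"tz":-1.1,"gripper":-1},{"wx":0,"wy":0,"wz":-21,"tx":0,"ty":0,"tz":-1.6,"gripper":-1},{"wx":0,"wy":0,"wz":-28,"tx":0,"ty":0,"tz":-2.2,"gripper":-1},{"wx":0,"wy":0,"wz":-35,"tx":0,"ty":0,"tz":-2.8,"gripper":-1}]' 25
```

```text
time_s: 4.45
tool_pos: [0.4405, -0.1026, 0.0909]
tool_rot: [179.9, 0.0, 137.3]
force: [0.3, -0.0, -0.9]
grip_width: 0.0117
grasp_force: 25.1
time_s: 4.87
tool_pos: [0.4409, -0.1017, 0.0939]
tool_rot: [179.9, 0.1, 172.4]
force: [2.5, 3.8, -0.9]
grip_width: 0.0114
grasp_force: 25.1
```

```bash
python3 -m creep '[{"wx":0,"wy":0,"wz":-7,"tx":0,"ty":0,"tz":-0.5,"gripper":-1},{"wx":0,"wy":0,"wz":-14,"tx":0,"ty":0,"tz":-1.1,"gripper":-1},{"wx":0,"wy":0,"wz":-14,"tx":0,"ty":0,"tz":-1.1,"gripper":-1},{"wx":0,"wy":0,"wz":-14,"tx":0,"ty":0,"tz":-1.1,"gripper":-1}]' 25; python3 -c "
from h import *
go([.43,-.07,.095],192); print(get_obs()['wrist_torque'])"
```

```text
time_s: 5.2
tool_pos: [0.4409, -0.1013, 0.095]
tool_rot: [179.9, 0.1, -174.1]
force: [2.9, 5.5, -0.5]
grip_width: 0.0116
grasp_force: 25.0
pos [ 0.4409 -0.1013  0.095 ] [ 1.799e+02  1.000e-01 -1.741e+02] t 5.2 j [-35.  -3.  44. 119.   3.  64. 104.]
txyz [ 7.6 32.3  0.1] wxyz [ 0.1  0.1 -6.1]
[ 1.26005854 -0.40889313  0.07162949]
```

```bash
python3 -m creep '[{"wx":0,"wy":0,"wz":0,"tx":0.7,"ty":7,"tz":0,"gripper":-1},{"wx":0,"wy":0,"wz":0,"tx":1.4,"ty":14,"tz":0,"gripper":-1},{"wx":0,"wy":0,"wz":0,"tx":2.1,"ty":20,"tz":0,"gripper":-1},{"wx":0,"wy":0,"wz":0,"tx":2.8,"ty":27,"tz":0,"gripper":-1},{"wx":0,"wy":0,"wz":0,"tx":3.5,"ty":33,"tz":0,"gripper":-1}]' 30; python3 -m creep '[{"wx":0,"wy":0,"wz":0,"tx":0,"ty":0,"tz":0,"gripper":-1},{"wx":0,"wy":0,"wz":0,"tx":0,"ty":0,"tz":0,"gripper":-1},{"wx":0,"wy":0,"wz":0,"tx":0,"ty":0,"tz":0,"gripper":-1}]' 30
```

```text
time_s: 5.62
tool_pos: [0.4347, -0.0723, 0.0952]
tool_rot: [-179.8, 0.2, -174.2]
force: [5.3, -3.4, -3.9]
grip_width: 0.0113
grasp_force: 30.0
time_s: 5.87
tool_pos: [0.4342, -0.0708, 0.0951]
tool_rot: [-180.0, 0.1, -174.1]
force: [4.5, 0.2, -2.4]
grip_width: 0.0115
grasp_force: 30.0
```

```bash
python3 -m creep '[{"wx":0,"wy":0,"wz":0,"tx":0,"ty":0,"tz":0,"gripper":0},{"wx":0,"wy":0,"wz":0,"tx":0,"ty":0,"tz":0,"gripper":0},{"wx":0,"wy":0,"wz":0,"tx":0,"ty":0,"tz":0,"gripper":0},{"wx":0,"wy":0,"wz":0,"tx":0,"ty":0,"tz":-20,"gripper":0.5},{"wx":0,"wy":0,"wz":0,"tx":0,"ty":0,"tz":-60,"gripper":1}]' 30; python3 -m creep '[{"wx":0,"wy":0,"wz":7,"tx":0,"ty":0,"tz":-40,"gripper":1},{"wx":0,"wy":0,"wz":14,"tx":0,"ty":0,"tz":-80,"gripper":1},{"wx":0,"wy":0,"wz":21,"tx":0,"ty":-20,"tz":-90,"gripper":1},{"wx":0,"wy":0,"wz":28,"tx":0,"ty":-50,"tz":-90,"gripper":1},{"wx":0,"wy":0,"wz":35,"tx":0,"ty":-80,"tz":-90,"gripper":1}]' 30; python3 -c "
from h import *
go([.4985,-.2355,.22],102)"
```

```text
time_s: 6.28
tool_pos: [0.4284, -0.0707, 0.1513]
tool_rot: [-180.0, -0.7, -174.0]
force: [0.3, 0.6, 0.1]
grip_width: 0.0368
grasp_force: 0.0
time_s: 6.7
tool_pos: [0.4416, -0.1505, 0.2458]
tool_rot: [179.9, 0.0, 150.8]
force: [1.4, -0.9, -0.4]
grip_width: 0.0699
grasp_force: 0.0
pos [ 0.4416 -0.1505  0.2458] [179.9   0.  150.8] t 6.7 j [-29.  -9.  41. 105.   6.  82.  71.]
txyz [-91.1 -46.4  25.8] wxyz [ 0.1  0.  48.8]
```

```bash
python3 -m creep '[{"wx":0,"wy":0,"wz":7,"tx":-18,"ty":-9,"tz":5,"gripper":1},{"wx":0,"wy":0,"wz":14,"tx":-36,"ty":-18,"tz":5,"gripper":1},{"wx":0,"wy":0,"wz":21,"tx":-54,"ty":-28,"tz":5,"gripper":1},{"wx":0,"wy":0,"wz":28,"tx":-72,"ty":-37,"tz":5,"gripper":1},{"wx":0,"wy":0,"wz":35,"tx":-91,"ty":-46,"tz":5,"gripper":1}]' 30; python3 -m creep '[{"wx":0,"wy":0,"wz":7,"tx":0,"ty":0,"tz":10,"gripper":1},{"wx":0,"wy":0,"wz":14,"tx":0,"ty":0,"tz":20,"gripper":1},{"wx":0,"wy":0,"wz":14,"tx":0,"ty":0,"tz":20,"gripper":1}]' 30
python3 - <<'E'
from h import *
from cell import optics,nets
import cv2
go([.4985,-.2355,.114],102)
for c in ['wrist','top','side']:
  p,d=optics.read_camera(c); cv2.imwrite(f'pics/{c}2.png',p[:,:,::-1])
  for q in ['knob_grip','wheel_axis','handle_mid']:
    r=nets.place_of(q,c); print(c,q,[(np.round(x['point'],4).tolist(),round(x['confidence'],2)) for x in r[:2]])
p=cv2.imread('pics/side2.png')[100:260,270:470]; cv2.imwrite('pics/side2c.png',cv2.resize(p,None,fx=3.5,fy=3.5,interpolation=cv2.INTER_CUBIC))
E
```

```text
time_s: 7.12
tool_pos: [0.4983, -0.2351, 0.2394]
tool_rot: [-179.9, -0.1, 115.6]
force: [0.6, -0.1, 0.1]
grip_width: 0.0868
grasp_force: 0.0
time_s: 7.37
tool_pos: [0.4969, -0.2342, 0.2174]
tool_rot: [-179.7, -0.1, 101.7]
force: [0.2, 0.9, -0.3]
grip_width: 0.0866
grasp_force: 0.0
pos [ 0.4969 -0.2342  0.2174] [-1.797e+02 -1.000e-01  1.017e+02] t 7.37 j [-23.   7.  50.  97.  -5.  79.  39.]
txyz [ -1.8   1.9 103.4] wxyz [-0.3 -0.1 -0.3]
wrist knob_grip []
wrist wheel_axis [([0.4785, -0.284, 0.1311], 0.56)]
wrist handle_mid [([0.5027, -0.2384, 0.133], 0.94)]
top knob_grip [([0.4324, -0.0705, 0.1112], 0.63)]
top wheel_axis [([0.4775, -0.2887, 0.129], 0.76)]
top handle_mid [([0.4982, -0.2367, 0.1287], 0.51)]
side knob_grip [([0.4335, -0.0699, 0.1136], 0.66)]
side wheel_axis [([0.483, -0.2893, 0.1299], 0.79)]
side handle_mid [([0.4946, -0.2364, 0.1287], 0.51)]
```

View pics/side2c.png

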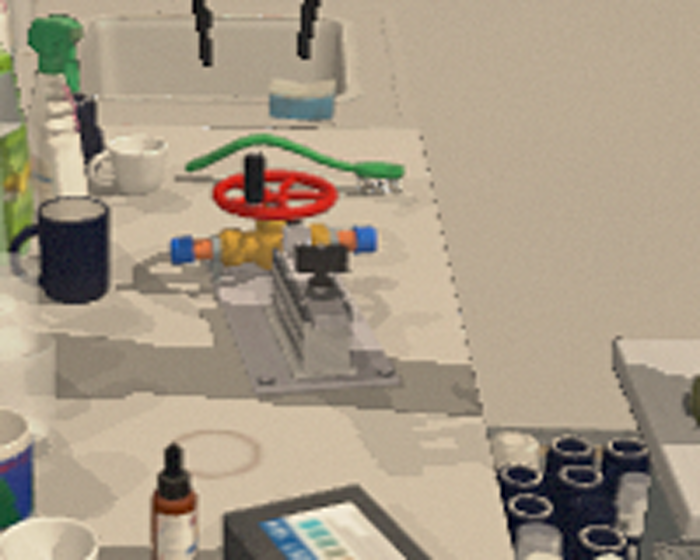

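View pics/wrist2.png

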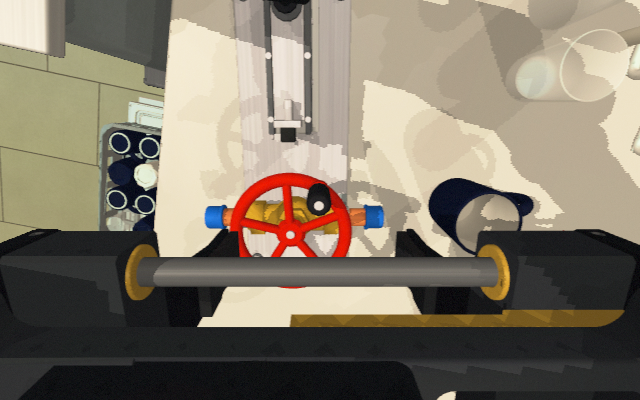

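```bash
python3 -m creep '[{"wx":0,"wy":0,"wz":0,"tx":-2.5,"ty":2,"tz":25,"gripper":1},{"wx":0,"wy":0,"wz":0,"tx":-2.5,"ty":2,"tz":50,"gripper":0.5},{"wx":0,"wy":0,"wz":0,"tx":-2.5,"ty":2,"tz":75,"gripper":0.2},{"wx":0,"wy":0,"wz":0,"tx":-2.5,"ty":2,"tz":102,"gripper":0},{"wx":0,"wy":0,"wz":0,"tx":-2.5,"ty":2,"tz":102,"gripper":-0.2}]' 20; python3 -m creep '[{"wx":0,"wy":0,"wz":0,"tx":0,"ty":0,"tz":0,"gripper":-1},{"wx":0,"wy":0,"wz":0,"tx":0,"ty":0,"tz":0,"gripper":-1},{"wx":0,"wy":0,"wz":0,"tx":0,"ty":0,"tz":0,"gripper":-1},{"wx":0,"wy":0,"wz":0,"tx":0,"ty":0,"tz":0,"gripper":-1},{"wx":0,"wy":0,"wz":0,"tx":0,"ty":0,"tz":0,"gripper":-1}]' 20;  python3 -c "
from h import *
go([.500,-.2365,.114],102)
A=np.array([.4795,-.2885]);d=get_obs()['tool_pos'][:2]-A; print(np.hypot(*d),np.degrees(np.arctan2(d[1],d[0]))+360-192)"
```

```text
time_s: 8.38
tool_pos: [0.4979, -0.2347, 0.1131]
tool_rot: [-179.6, -0.2, 102.0]
force: [-0.8, 1.2, 0.2]
grip_width: 0.068
grasp_force: 0.0
time_s: 8.8
tool_pos: [0.5022, -0.2368, 0.1191]
tool_rot: [179.9, 0.0, 102.0]
force: [0.0, 0.6, -0.0]
grip_width: 0.0351
grasp_force: 0.0
pos [ 0.5022 -0.2368  0.1191] [179.9   0.  102. ] t 8.8 j [-21.  13.  49. 104. -10.  68.  44.]
txyz [ 0.7 -2.1  5.1] wxyz [0.1 0.  0. ]
0.056494970237558124 234.2984611921167
```

```bash
python3 -m creep '[{"wx":0,"wy":0,"wz":0,"tx":0,"ty":-1,"tz":3,"gripper":-1},{"wx":0,"wy":0,"wz":0,"tx":0,"ty":-1,"tz":3,"gripper":-1},{"wx":0,"wy":0,"wz":0,"tx":0,"ty":-1,"tz":3,"gripper":-1},{"wx":0,"wy":0,"wz":0,"tx":0,"ty":-1,"tz":3,"gripper":-1}]' 20;  python3 -c "
from h import *
go([.500,-.2365,.114],102)
A=np.array([.4795,-.2885]);d=get_obs()['tool_pos'][:2]-A; print(np.hypot(*d),np.degrees(np.arctan2(d[1],d[0]))+360-192)
f=lambda q:np.array([-56*np.sin(np.radians(q)),-56*np.cos(np.radians(q))])
for q0,q1,n in [(236,136,5),(136,36,5),(36,-4,2)]:
  print(q0,q1,[np.round(f(q0+(q1-q0)*k/n)-f(q0),1).tolist() for k in range(1,n+1)])
"
```

```text
time_s: 9.13
tool_pos: [0.4996, -0.2371, 0.1148]
tool_rot: [-179.9, -0.0, 102.0]
force: [-2.9, 0.2, 1.6]
grip_width: 0.0209
grasp_force: 20.0
pos [ 0.4996 -0.2371  0.1148] [-179.9   -0.   102. ] t 9.13 j [-21.  13.  49. 105. -11.  67.  44.]
txyz [0.5 0.5 0.8] wxyz [-0.1 -0.  -0. ]
0.05521909212508214 236.6633427369817
236 136 [[-13.5, 14.0], [-31.0, 22.5], [-50.3, 24.5], [-69.2, 19.8], [-85.3, 9.0]]
136 36 [[-11.4, -15.7], [-16.8, -34.4], [-15.4, -53.8], [-7.5, -71.6], [6.0, -85.6]]
36 -4 [[17.5, -8.5], [36.8, -10.6]]
```

```bash
python3 -m creep '[{"wx":0,"wy":0,"wz":0,"tx":-13.5,"ty":14,"tz":0,"gripper":-1},{"wx":0,"wy":0,"wz":0,"tx":-31,"ty":22.5,"tz":0,"gripper":-1},{"wx":0,"wy":0,"wz":0,"tx":-50.3,"ty":24.5,"tz":0,"gripper":-1},{"wx":0,"wy":0,"wz":0,"tx":-69.2,"ty":19.8,"tz":0,"gripper":-1},{"wx":0,"wy":0,"wz":0,"tx":-85.3,"ty":9,"tz":0,"gripper":-1}]' 20;  python3 -c "
from h import *
go([.500,-.2365,.114],102)
A=np.array([.4795,-.2885]);d=get_obs()['tool_pos'][:2]-A; print(np.hypot(*d),np.degrees(np.arctan2(d[1],d[0]))+360-192)"
```

```text
time_s: 9.55
tool_pos: [0.5281, -0.3164, 0.1148]
tool_rot: [-180.0, -0.2, 102.2]
force: [-3.7, 6.6, 5.5]
grip_width: 0.0209
grasp_force: 20.0
pos [ 0.5281 -0.3164  0.1148] [-180.    -0.2  102.2] t 9.55 j [-10.  22.  49.  96. -18.  70.  55.]
txyz [ 84.1 -10.6   1.1] wxyz [-0.  -0.2  0.2]
0.05603095974196269 138.08633354067234
```

```bash
python3 -m creep '[{"wx":0,"wy":0,"wz":0,"tx":-11.4,"ty":-15.7,"tz":0,"gripper":-1},{"wx":0,"wy":0,"wz":0,"tx":-16.8,"ty":-34.4,"tz":0,"gripper":-1},{"wx":0,"wy":0,"wz":0,"tx":-15.4,"ty":-53.8,"tz":0,"gripper":-1},{"wx":0,"wy":0,"wz":0,"tx":-7.5,"ty":-71.6,"tz":0,"gripper":-1},{"wx":0,"wy":0,"wz":0,"tx":6,"ty":-85.6,"tz":0,"gripper":-1}]' 20;  python3 -c "
from h import *
go([.500,-.2365,.114],102)
A=np.array([.4795,-.2885]);d=get_obs()['tool_pos'][:2]-A; print(np.hypot(*d),np.degrees(np.arctan2(d[1],d[0]))+360-192)
f=lambda q:np.array([-56*np.sin(np.radians(q)),-56*np.cos(np.radians(q))])
for q0,q1,n in [(36,-4,4)]:
  print(q0,q1,[np.round(f(q0+(q1-q0)*k/n)-f(q0),1).tolist() for k in range(1,n+1)])"
```

```text
time_s: 9.97
tool_pos: [0.4419, -0.3316, 0.1148]
tool_rot: [179.8, 0.2, 101.9]
force: [5.3, 0.9, 2.3]
grip_width: 0.0208
grasp_force: 20.0
pos [ 0.4419 -0.3316  0.1148] [179.8   0.2 101.9] t 9.97 j [-12.  13.  52. 105. -11.  67.  56.]
txyz [81.1 76.5  0.8] wxyz [ 0.2  0.2 -0.1]
0.05722570823275229 36.86982102987744
36 -4 [[8.4, -5.0], [17.5, -8.5], [27.1, -10.4], [36.8, -10.6]]
```

```bash
python3 -m creep '[{"wx":0,"wy":0,"wz":0,"tx":8.4,"ty":-5,"tz":0,"gripper":-1},{"wx":0,"wy":0,"wz":0,"tx":17.5,"ty":-8.5,"tz":0,"gripper":-1},{"wx":0,"wy":0,"wz":0,"tx":27.1,"ty":-10.4,"tz":0,"gripper":-1},{"wx":0,"wy":0,"wz":0,"tx":33,"ty":-10.7,"tz":0,"gripper":-1},{"wx":0,"wy":0,"wz":0,"tx":37,"ty":-10.7,"tz":0,"gripper":-1}]' 20; python3 -m creep '[{"wx":0,"wy":0,"wz":0,"tx":0,"ty":0,"tz":0,"gripper":-1},{"wx":0,"wy":0,"wz":0,"tx":0,"ty":0,"tz":0,"gripper":-1}]' 20; python3 -c "
from h import *
go([.500,-.2365,.114],102)
A=np.array([.4795,-.2885]);d=get_obs()['tool_pos'][:2]-A; print(np.hypot(*d),np.degrees(np.arctan2(d[1],d[0]))+360-192)"
```

```text
time_s: 10.38
tool_pos: [0.4239, -0.3001, 0.1151]
tool_rot: [179.9, 0.5, 102.0]
force: [6.0, -14.6, -11.3]
grip_width: 0.0204
grasp_force: 20.0
time_s: 10.55
tool_pos: [0.424, -0.3004, 0.115]
tool_rot: [179.9, 0.4, 101.9]
force: [4.0, -10.7, -6.4]
grip_width: 0.0206
grasp_force: 20.0
pos [ 0.424  -0.3004  0.115 ] [179.9   0.4 101.9] t 10.55 j [-17.   7.  52. 109.  -6.  66.  50.]
txyz [46.8 87.6  0.8] wxyz [ 0.1  0.4 -0.1]
0.05679659250996485 0.06934034601630401
```

```bash
python3 -m creep '[{"wx":0,"wy":0,"wz":0,"tx":3,"ty":0,"tz":0,"gripper":-1},{"wx":0,"wy":0,"wz":0,"tx":5,"ty":0,"tz":0,"gripper":-1},{"wx":0,"wy":0,"wz":0,"tx":5,"ty":0,"tz":0,"gripper":-1},{"wx":0,"wy":0,"wz":0,"tx":5,"ty":0,"tz":0,"gripper":-1}]' 20; python3 -c "
from h import *
go([.500,-.2365,.114],102)
A=np.array([.4795,-.2885]);d=get_obs()['tool_pos'][:2]-A; print(np.hypot(*d),np.degrees(np.arctan2(d[1],d[0]))+360-192)
f=lambda q:np.array([-56*np.sin(np.radians(q)),-56*np.cos(np.radians(q))])
for q0 in (0,100,200,300,400,500,600,700):
  n=5 if q0<700 else 2
  print(q0,[np.round(f(q0+20*k)-f(q0),1).tolist() for k in range(1,n+1)])"
```

```text
time_s: 10.88
tool_pos: [0.4239, -0.3001, 0.1152]
tool_rot: [179.8, 0.9, 101.8]
force: [7.7, -19.6, -15.1]
grip_width: 0.021
grasp_force: 20.0
pos [ 0.4239 -0.3001  0.1152] [179.8   0.9 101.8] t 10.88 j [-17.   6.  52. 110.  -5.  66.  49.]
txyz [46.6 87.5  0.7] wxyz [ 0.2  0.9 -0.2]
0.05682461753336088 -0.24527038613072705
0 [[-19.2, 3.4], [-36.0, 13.1], [-48.5, 28.0], [-55.1, 46.3], [-55.1, 65.7]]
100 [[6.7, 18.3], [19.2, 33.2], [36.0, 42.9], [55.1, 46.3], [74.3, 42.9]]
200 [[16.8, -9.7], [29.3, -24.6], [36.0, -42.9], [36.0, -62.3], [29.3, -80.6]]
300 [[-12.5, -14.9], [-29.3, -24.6], [-48.5, -28.0], [-67.7, -24.6], [-84.5, -14.9]]
400 [[-12.5, 14.9], [-19.2, 33.2], [-19.2, 52.6], [-12.5, 70.9], [0.0, 85.8]]
500 [[16.8, 9.7], [36.0, 13.1], [55.1, 9.7], [72.0, -0.0], [84.5, -14.9]]
600 [[6.7, -18.3], [6.7, -37.7], [0.0, -56.0], [-12.5, -70.9], [-29.3, -80.6]]
700 [[-19.2, -3.4], [-38.3, -0.0]]
```

```bash
python3 -m creep '[{"wx":0,"wy":0,"wz":0,"tx":-9,"ty":0,"tz":0,"gripper":-1}]' 20; python3 -m creep '[{"wx":0,"wy":0,"wz":0,"tx":-19.2,"ty":3.4,"tz":0,"gripper":-1},{"wx":0,"wy":0,"wz":0,"tx":-36,"ty":13.1,"tz":0,"gripper":-1},{"wx":0,"wy":0,"wz":0,"tx":-48.5,"ty":28,"tz":0,"gripper":-1},{"wx":0,"wy":0,"wz":0,"tx":-55.1,"ty":46.3,"tz":0,"gripper":-1},{"wx":0,"wy":0,"wz":0,"tx":-55.1,"ty":65.7,"tz":0,"gripper":-1}]' 20;  cat >> h.py <<'E'
def ang():
    o=get_obs();d=o['tool_pos'][:2]-np.array([.4795,-.2885]); print('r',np.hypot(*d),'q',(np.degrees(np.arctan2(d[1],d[0]))-192)%360)
E
python3 -c "
from h import *
ang()"
```

```text
time_s: 10.97
tool_pos: [0.4244, -0.302, 0.1148]
tool_rot: [179.9, 0.2, 101.9]
force: [-2.3, 4.0, 5.1]
grip_width: 0.0213
grasp_force: 20.0
time_s: 11.38
tool_pos: [0.4982, -0.3419, 0.1147]
tool_rot: [-179.8, -0.1, 101.8]
force: [-6.8, 3.1, 7.4]
grip_width: 0.0207
grasp_force: 20.0
r 0.05661330240911321 q 97.2852744719458
```

```bash
python3 -m creep '[{"wx":0,"wy":0,"wz":0,"tx":6.7,"ty":18.3,"tz":0,"gripper":-1},{"wx":0,"wy":0,"wz":0,"tx":19.2,"ty":33.2,"tz":0,"gripper":-1},{"wx":0,"wy":0,"wz":0,"tx":36,"ty":42.9,"tz":0,"gripper":-1},{"wx":0,"wy":0,"wz":0,"tx":55.1,"ty":46.3,"tz":0,"gripper":-1},{"wx":0,"wy":0,"wz":0,"tx":74.3,"ty":42.9,"tz":0,"gripper":-1}]' 20; python3 -m creep '[{"wx":0,"wy":0,"wz":0,"tx":16.8,"ty":-9.7,"tz":0,"gripper":-1},{"wx":0,"wy":0,"wz":0,"tx":29.3,"ty":-24.6,"tz":0,"gripper":-1},{"wx":0,"wy":0,"wz":0,"tx":36,"ty":-42.9,"tz":0,"gripper":-1},{"wx":0,"wy":0,"wz":0,"tx":36,"ty":-62.3,"tz":0,"gripper":-1},{"wx":0,"wy":0,"wz":0,"tx":29.3,"ty":-80.6,"tz":0,"gripper":-1}]' 20; python3 -c "
from h import *
ang()"
```

```text
time_s: 11.8
tool_pos: [0.5271, -0.2602, 0.1148]
tool_rot: [-179.9, 0.3, 102.0]
force: [-2.5, -6.1, 3.3]
grip_width: 0.0209
grasp_force: 20.0
time_s: 12.22
tool_pos: [0.4434, -0.2455, 0.1149]
tool_rot: [179.7, 0.0, 102.2]
force: [7.6, -2.6, -4.2]
grip_width: 0.0209
grasp_force: 20.0
r 0.056159758274433494 q 298.05254790483025
```

```bash
python3 -m creep '[{"wx":0,"wy":0,"wz":0,"tx":-12.5,"ty":-14.9,"tz":0,"gripper":-1},{"wx":0,"wy":0,"wz":0,"tx":-29.3,"ty":-24.6,"tz":0,"gripper":-1},{"wx":0,"wy":0,"wz":0,"tx":-48.5,"ty":-28,"tz":0,"gripper":-1},{"wx":0,"wy":0,"wz":0,"tx":-67.7,"ty":-24.6,"tz":0,"gripper":-1},{"wx":0,"wy":0,"wz":0,"tx":-84.5,"ty":-14.9,"tz":0,"gripper":-1}]' 20; python3 -m creep '[{"wx":0,"wy":0,"wz":0,"tx":-12.5,"ty":14.9,"tz":0,"gripper":-1},{"wx":0,"wy":0,"wz":0,"tx":-19.2,"ty":33.2,"tz":0,"gripper":-1},{"wx":0,"wy":0,"wz":0,"tx":-19.2,"ty":52.6,"tz":0,"gripper":-1},{"wx":0,"wy":0,"wz":0,"tx":-12.5,"ty":70.9,"tz":0,"gripper":-1},{"wx":0,"wy":0,"wz":0,"tx":0,"ty":85.8,"tz":0,"gripper":-1}]' 20; python3 -c "
from h import *
ang()"
```

```text
time_s: 12.63
tool_pos: [0.4429, -0.3322, 0.1147]
tool_rot: [-179.9, -0.3, 101.9]
force: [-2.3, 3.2, 8.8]
grip_width: 0.0209
grasp_force: 20.0
time_s: 13.05
tool_pos: [0.5279, -0.3167, 0.1148]
tool_rot: [-179.8, 0.1, 101.9]
force: [-6.4, -1.2, 3.6]
grip_width: 0.021
grasp_force: 20.0
r 0.05597796052219576 q 137.74652900550578
```

```bash
python3 -m creep '[{"wx":0,"wy":0,"wz":0,"tx":16.8,"ty":9.7,"tz":0,"gripper":-1},{"wx":0,"wy":0,"wz":0,"tx":36,"ty":13.1,"tz":0,"gripper":-1},{"wx":0,"wy":0,"wz":0,"tx":55.1,"ty":9.7,"tz":0,"gripper":-1},{"wx":0,"wy":0,"wz":0,"tx":72,"ty":0,"tz":0,"gripper":-1},{"wx":0,"wy":0,"wz":0,"tx":84.5,"ty":-14.9,"tz":0,"gripper":-1}]' 20; python3 -m creep '[{"wx":0,"wy":0,"wz":0,"tx":6.7,"ty":-18.3,"tz":0,"gripper":-1},{"wx":0,"wy":0,"wz":0,"tx":6.7,"ty":-37.7,"tz":0,"gripper":-1},{"wx":0,"wy":0,"wz":0,"tx":0,"ty":-56,"tz":0,"gripper":-1},{"wx":0,"wy":0,"wz":0,"tx":-12.5,"ty":-70.9,"tz":0,"gripper":-1},{"wx":0,"wy":0,"wz":0,"tx":-29.3,"ty":-80.6,"tz":0,"gripper":-1}]' 20; python3 -c "
from h import *
ang()"
```

```text
time_s: 13.47
tool_pos: [0.4975, -0.236, 0.1148]
tool_rot: [180.0, 0.3, 102.1]
force: [1.0, -7.9, 0.6]
grip_width: 0.0211
grasp_force: 20.0
time_s: 13.88
tool_pos: [0.424, -0.2773, 0.1148]
tool_rot: [179.8, -0.3, 102.2]
force: [2.1, 3.6, 1.3]
grip_width: 0.0208
grasp_force: 20.0
r 0.05658490772617723 q 336.5577627661281
```

```bash
python3 -m creep '[{"wx":0,"wy":0,"wz":0,"tx":-10,"ty":-2.5,"tz":0,"gripper":-1},{"wx":0,"wy":0,"wz":0,"tx":-19.2,"ty":-3.4,"tz":0,"gripper":-1},{"wx":0,"wy":0,"wz":0,"tx":-21,"ty":-3.4,"tz":0,"gripper":-1},{"wx":0,"wy":0,"wz":0,"tx":-21,"ty":-3.4,"tz":0,"gripper":-1},{"wx":0,"wy":0,"wz":0,"tx":-21,"ty":-3.4,"tz":0,"gripper":-1}]' 20; python3 -c "
from h import *
ang();go([.424,-.3003,.115],102)"
```

```text
time_s: 14.3
tool_pos: [0.4244, -0.3021, 0.1148]
tool_rot: [-179.9, 0.0, 102.0]
force: [-3.8, -1.8, 3.0]
grip_width: 0.0211
grasp_force: 20.0
r 0.05671659255857036 q 1.8894334436624831
pos [ 0.4244 -0.3021  0.1148] [-179.9    0.   102. ] t 14.3 j [-21.   9.  59. 109.  -8.  67.  52.]
txyz [ 1.9 -0.1 -0.2] wxyz [-0.1  0.   0. ]
```

```bash
python3 -m creep '[{"wx":0,"wy":0,"wz":0,"tx":1,"ty":0,"tz":0,"gripper":-1},{"wx":0,"wy":0,"wz":0,"tx":1,"ty":0,"tz":0,"gripper":-1},{"wx":0,"wy":0,"wz":0,"tx":1,"ty":0,"tz":0,"gripper":-1},{"wx":0,"wy":0,"wz":0,"tx":1,"ty":0,"tz":0,"gripper":-1}]' 20
python3 - <<'E'
from h import *
from cell import optics,nets,env
ang(); optics.read_camera('side')
for q in ['knob_grip','handle_mid']: print(q,[(np.round(x['point'],4).tolist(),round(x['confidence'],2)) for x in nets.place_of(q,'side')[:2]])
o=get_obs(); print(o['force'],o['grasp_force'])
print(env.sign_off())
E
```

```text
time_s: 14.63
tool_pos: [0.4243, -0.3013, 0.1148]
tool_rot: [-180.0, 0.0, 102.0]
force: [-3.4, -3.0, 3.6]
grip_width: 0.0211
grasp_force: 20.0
r 0.05663908599326722 q 1.0570130556817503
knob_grip [([0.4351, -0.0708, 0.111], 0.5)]
handle_mid [([0.424, -0.2994, 0.1295], 0.53)]
[-4.32158398 -3.31407517  3.05444185] 20.00239670276642
the job is handed in; nothing more can be done
None
```

The job is handed in: I loosened the clamp knob, drew the slide back about 33 mm, closed the valve on its stop, then backed it off two full turns (about 1° over as measured); the gripper is still holding the handle at 20 N.

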